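Vent the demonstration air vessel

ROBOT

A 6-joint arm with a two-finger parallel gripper is mounted at the origin on the work surface. World frame = base frame: x ahead of the robot, y to its left, z up, the work surface at z = 0. Lengths are in mm, angles in degrees, forces in N, time in s.
With the tool pointing down it reaches from about 425 to 950 mm from the base axis. Payload 14.7 kg.
Tool frame: the origin (TCP) lies between the finger pads; the fingertips stand 19 mm ahead of it and the grasp point (between the pads) is the TCP (manip.tcp_to_tips is the distance from the TCP to the fingertips, in mm); x points along the fingers, y is the direction in which the jaws open and shut, and the axes are right-handed (so a half turn about x gives the same grasp; the last joint's range is limited). The gripper opens to 85 mm and grips with 20 to 120 N. Pads are 22 mm wide; open, the fingers measure 114 mm over their backs; the gripper's body (76 mm by 85 mm) begins 54 mm behind the grasp point. The pads swing forward as they close: fully open they stand 13 mm farther back than shut.
Start: joints at [-68.503, 27.513, 91.461, -0, 61.026, -2.67], TCP at [266.127, -593.017, 250.297] pointing down, gripper open.
Joint ranges: [-157.49, 157.49], [-46.99, 117.5], [13.45, 153.17], [-89.5, 269.5], [5.16, 153.95], [-167.48, 167.48]. Speed limits (degrees/s): [108.29, 108.29, 136.94, 172.46, 172.46, 172.46].

INTERFACE

Orientations are given as a 3x3 rotation matrix whose columns are the frame's x, y, z axes.
In Python, from bench import manip gives the robot as it stands.
- The arm moves only by the tool drive_tool, never from a script. Its argument "targets" is a list of rows, each a list of 7 numbers: the opening, from -1 (shut) to 1 (fully open), then the shift along the tool's x, y, z in mm, then the turn, a rotation vector about the tool's x, y, z in degrees. In form: [[jaw, x, y, z, wx, wy, wz], ...]. A call has 1 to 8 rows; each row is the pose to reach, as a shift and turn from the pose commanded when the call began, along the tool's axes at that moment; what a row does not reach only later rows make up. A row lasts 1/10 s, in which the tool goes at most 50 mm and 8.59 degrees, less where a joint would pass 70% of its speed; a pose out of reach is approached as far as the arm can. A call with a gripper value outside its range is refused whole. The fingers move at their own pace and stop on an object; "grip_force" is the grip in N (left out, the last holds). Time passes only in rows, so rows that repeat a pose let the fingers close. It gives the time, the measured TCP pose, the force and the opening at its end, in the units of the state.
- manip.state(): the state, without advancing time (a new reading comes with each control period).
- manip.get_image(name): name is "side" or "top" or "wrist"; returns (picture, depth): 420x560x3 uint8, red, green, blue; 420x560 float32, mm along the optical axis (not along the pixel's ray), 0 where there is no reading.
- manip.camera_model(name): a dict with "fovy" (degrees; the focal length in pixels is half the picture's height over the tangent of half this angle, whatever the lens; pixels are square), "cx", "cy" (the principal point, pixels), "R" (3x3) and "t" (3): a world point X has camera coordinates R X + t. Camera axes: x right, y down, z forward; pixel columns grow to the right and rows downward; lengths in mm; the calibration is good to about 2 mm. A picture is of the moment at which its call begins: read the wrist's pose just before it. camera_model takes no time and is no camera call; for the wrist camera it gives the pose at the moment of the call.
- manip.job_done(): hands the job in, once; it reports no verdict.
The state is a dict: "time": time; "joint_positions": joint angles; "joint_vel": joint speeds; "joint_efforts": joint torques, N m; "eef_pos": TCP position; "tcp_rot": TCP orientation; "ft_force": force on the tool from outside, world axes, zero at the start; "ft_torque": the same for the moment, N m; "opening": finger opening in mm.
Only numpy, scipy, OpenCV 4.12 (cv2) and the standard library are available. Lean on these libraries where they do the work, as an engineer would, in place of code of your own. Each camera call takes 0.05 s, during which the arm holds its last target. There are 200 camera calls.

TASK

Let the compressed air out of the small metal air vessel whose valve has a knurled brass lock nut: unscrew the nut (anticlockwise seen from above) all the way to its stop, then press the freed valve pin above it gently down with the shut gripper, well in but never hard, hold it in for a good second, and let it spring back out. Leave the nut undone, and do not shift the jar, the beaker and the brass ring that stand near by.

Things in the scene. Friction and masses are not known exactly. Their poses are not given: they have to be found in the camera images.
- tank: Air vessel to vent: aluminium cylinder 100 mm across, top at 90 mm, on a round plywood foot (130 mm across) fixed to the bench. Origin: centre of the foot's underside, z up. On top: the valve, its vertical axis at x = +25 mm, y = 0 of this frame, and a dial gauge (34 mm across, top at 107 mm) at x = -22 mm. The valve: a fixed brass stem 12 mm across, up to 115 mm (the seat), nut and pin above.
- spare_tank: Not to be used: a like vessel with the same origin and sizes, but closed with a smooth steel plug (20 mm across, top at 110 mm) instead of the nut and pin. Fixed to the bench.
- nut_grip (a point): Centre of the knurled brass lock nut, on the valve axis, 121 mm above the bench: round, 16 mm across, 12 mm high, its underside on the seat. The pin comes out of its top. It is a captive nut: it turns in place and does not rise; the thread is inside. This point does not show the turning.
- nut_turn (a joint): Turn of the lock nut, rad: 0 screwed down on its seat, growing anticlockwise seen from above, up to the stop at 3.0. Starts somewhere from 0 to 0.4. Stiff: about 0.06 N m to turn; it stays where left. Undone means beyond 2.5.
- valve_head: Steel valve pin, on the valve axis, z up. Origin: the point of the pin at seat height (115 mm over the bench) while not pressed; goes down with the pin. The pin ends in a flat button 8 mm across; its top is 22.5 to 34.5 mm above this origin, differs from valve to valve and is not measured: feel for it. It stands 10.5 mm or more above the nut. Spring: 3 N before it moves, then 1 N per mm.
- valve_pin (a joint): How far the pin is pushed in, m: 0 released, growing downward. The lock nut blocks it: it goes in only as far as the nut has been turned back (under 1 mm when tight, 4.5 mm when undone). It vents beyond 0.003; at the end of its travel it stops dead and the force climbs steeply; more than 13 N on the pin damages it.
- jar: Bystander: jar with green lid, 56 mm across, 75 mm high, between the vessels. Origin under its centre.
- adapter: Bystander: brass adapter ring, 32 mm across, 14 mm high. Origin under its centre.
- beaker: Bystander: glass beaker, 64 mm across, 80 mm high, behind the vessels. Origin under its centre.
Things that resemble listed ones, but are neither listed nor needed, are in the scene too. Leave any blue look-alike of the tank alone.

How it is judged (in metres and radians):
On the way, in this order (a step that is already met when the one before it is completed fails the run):
1. the lock nut is unscrewed (beyond 2.5 rad) with the pin still out (value of joint nut_turn above 2.5 rad and value of joint valve_pin below 0.0015 m), for 0.2 s.
2. the pin is pressed in more than 3 mm, with the nut undone, for 1 s (value of joint valve_pin above 0.003 m and value of joint nut_turn above 2.4 rad), for 1 s.
At the end, for the whole second after the job is handed in: The pin has sprung back out (pushed in less than 1 mm) and the lock nut is still undone (beyond 2.4 rad) (value of joint valve_pin below 0.001 m and value of joint nut_turn above 2.4 rad); the robot touches nothing.
It fails at once if more than 13 N on the valve pin (contact force between anything else and valve_head above 13 N).
It fails at once if a neighbouring thing is shifted by more than 30 mm (distance of any of jar, adapter, beaker from where it was at the start of the episode above 0.03 m).
It also fails if it takes over 61 s, if anything falls off the work surface, if the arm or the gripper's body presses on something with over 40 N, if the wrist force passes 120 N, or if a joint passes its speed limit or range.

## Working session

There is one attempt and no reset: what is moved stays moved. The work goes in short steps, Python scripts to look and compute and a tool call to move; the robot and the scene stay as the last step left them, time stands still between calls to the robot, and variables do not carry over. Pictures are saved under pics/ and viewed, about 8 in all and at most 12, crops included, and the job is handed in when it is done.

Besides the shell and the picture viewer there is one more tool, called after "Emit:" by a JSON object that holds its "name" and its "arguments". drive_tool: Moves the arm, as the interface text tells. Its arguments: {"type":"object","properties":{"targets":{"type":"array"},"grip_force":{"type":"number"}},"required":["targets"]}

```bash
mkdir -p pics
cat > h.py <<'E'
import numpy as np, cv2
from bench import manip
def save(n,name):
    p,d=manip.get_image(n); c=manip.camera_model(n)
    cv2.imwrite(f'pics/{name}.png',p[:,:,::-1]); np.savez(f'pics/{name}.npz',d=d,p=p,R=c['R'],t=c['t'],f=210/np.tan(np.radians(c['fovy'])/2),cx=c['cx'],cy=c['cy'])
def pt(name,u,v,z=None):
    a=np.load(f'pics/{name}.npz'); R,t=a['R'],a['t']
    r=np.array([(u-a['cx'])/a['f'],(v-a['cy'])/a['f'],1]); C=-R.T@t
    if z is None: return R.T@(r*a['d'][int(v),int(u)]-t)
    w=R.T@r; return C+w*(z-C[2])/w[2]
E
python3 - <<'E'
from h import *
save('top','top0');save('side','side0')
a=[cv2.imread(f'pics/{n}0.png') for n in('top','side')]
cv2.imwrite('pics/both.png',cv2.resize(np.vstack(a),None,fx=.7,fy=.7))
s=manip.state();print({k:np.round(v,2).tolist() for k,v in s.items()})
E
```

```text
{'time': 0.1, 'joint_positions': [-68.5, 27.55, 91.49, 0.0, 61.03, -2.67], 'joint_vel': [-0.02, -0.04, -0.09, -0.04, -0.02, 0.04], 'joint_efforts': [0.0, -95.23, -43.1, -0.0, 0.01, 0.0], 'eef_pos': [265.98, -592.69, 249.72], 'tcp_rot': [[-0.0, 0.41, -0.91], [0.0, -0.91, -0.41], [-1.0, -0.0, -0.0]], 'ft_force': [-0.28, -0.59, 0.1], 'ft_torque': [0.01, 0.01, -0.02], 'opening': 85.69}
```

View pics/top0.png

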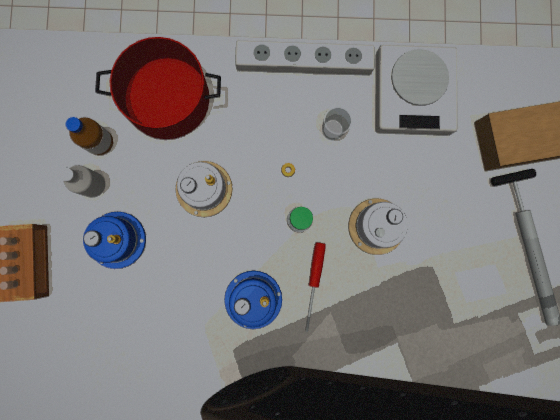

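View pics/side0.png

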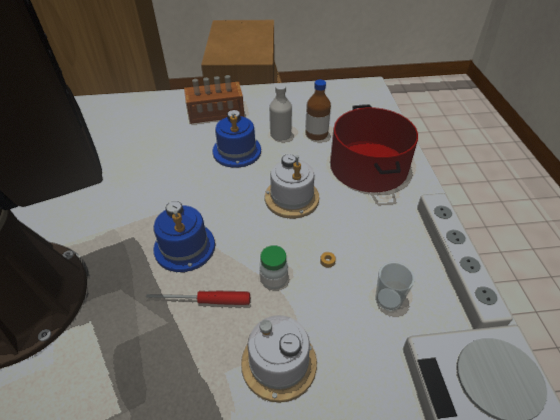

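The top view shows the tank at about (203,188), with its brass nut at (210,180) and its gauge at (188,185). The spare with the steel plug is at (378,225). The two blue vessels are look-alikes.

Run:
```python
from h import *
print('valve', pt('top0',210,180,135), pt('top0',210,180)); print('gauge',pt('top0',188,185,107)); print('foot',pt('top0',204,189,0))
print('side valve',pt('side0',297,168,135)); print('pot rim',pt('top0',190,130),pt('top0',165,40))
print(manip.camera_model('wrist'))
p=cv2.imread('pics/top0.png')[140:230,150:260];s=cv2.imread('pics/side0.png')[135:225,245:355]
cv2.imwrite('pics/c1.png',cv2.resize(np.hstack([p,s]),None,fx=3.6,fy=3.6,interpolation=cv2.INTER_CUBIC))
```

```text
valve [578.26962374 186.1338939  135.        ] [579.673151   187.21152049 125.51775898]
gauge [570.50965851 234.60312355 107.        ]
foot [576.83444431 214.47125359   0.        ]
side valve [579.90644185 166.74686326 135.        ]
pot rim [710.34630883 250.00799975  17.57014746] [884.29857812 298.5482074  103.23135403]
{'fovy': 63.58692000965176, 'cx': 284.1780679926814, 'cy': 207.75000088906566, 'R': array([[ 0.40958194, -0.91227273, -0.00104434],
       [-0.87266956, -0.39213448,  0.29099551],
       [-0.26587679, -0.11827514, -0.95672385]]), 't': array([-648.95705743,  -38.44933663,  378.25121985])}
```

View pics/c1.png

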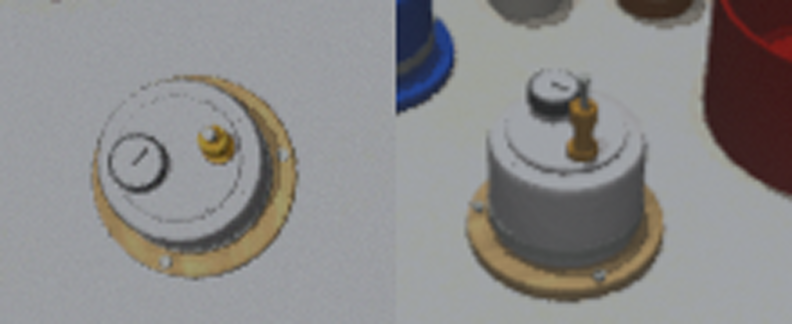

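Foot, gauge and valve measurements agree: the valve is near (579,188) and the foot centre near (577,214). I'm moving above the valve now. Holding the current orientation leaves joint 6 the full turn range.

Emit:
{"name": "drive_tool", "arguments": {"targets": [[1,0,-34,-36,0,0,0],[1,0,-68,-71,0,0,0],[1,0,-102,-106,0,0,0],[1,0,-136,-142,0,0,0],[1,0,-170,-177,0,0,0],[1,0,-204,-212,0,0,0],[1,0,-238,-247,0,0,0],[1,0,-272,-282,0,0,0]]}}

```text
time: 0.9
eef_pos: [412.3, -227.5, 250.3]
tcp_rot: [[0.0, 0.409, -0.912], [0.0, -0.912, -0.409], [-1.0, -0.0, -0.0]]
ft_force: [1.8, -0.7, 0.2]
opening: 85.4
```

Emit:
{"name": "drive_tool", "arguments": {"targets": [[1,0,-34,-36,0,0,0],[1,0,-68,-71,0,0,0],[1,0,-102,-106,0,0,0],[1,0,-136,-142,0,0,0],[1,0,-170,-177,0,0,0],[1,0,-204,-212,0,0,0],[1,0,-238,-247,0,0,0],[1,0,-272,-282,0,0,0]]}}

```text
time: 1.7
eef_pos: [558.2, 136.4, 250.2]
tcp_rot: [[-0.0, 0.41, -0.912], [-0.0, -0.912, -0.41], [-1.0, 0.0, 0.0]]
ft_force: [0.1, -0.7, -0.8]
opening: 85.7
```

Emit:
{"name": "drive_tool", "arguments": {"targets": [[1,10,-20,-21,0,0,0],[1,10,-40,-41,0,0,0],[1,10,-40,-41,0,0,0],[1,10,-40,-41,0,0,0]]}}

```text
time: 2.1
eef_pos: [578.7, 187.7, 239.8]
tcp_rot: [[-0.001, 0.411, -0.912], [-0.0, -0.912, -0.411], [-1.0, -0.0, 0.001]]
ft_force: [0.2, 0.5, 0.3]
opening: 85.2
```

Run:
```python
from h import *
s=manip.state();print({k:np.round(v,3).tolist() for k,v in s.items()})
save('wrist','w1')
```

```text
{'time': 2.1, 'joint_positions': [15.126, 24.812, 97.758, -0.01, 57.488, 80.892], 'joint_vel': [-1.373, -0.959, 0.969, -0.153, -0.002, -0.168], 'joint_efforts': [2.227, -87.299, -42.436, 0.199, -0.132, 0.193], 'eef_pos': [578.651, 187.749, 239.776], 'tcp_rot': [[-0.001, 0.411, -0.912], [-0.0, -0.912, -0.411], [-1.0, -0.0, 0.001]], 'ft_force': [0.159, 0.548, 0.294], 'ft_torque': [0.006, 0.002, -0.046], 'opening': 85.191}
```

View pics/w1.png

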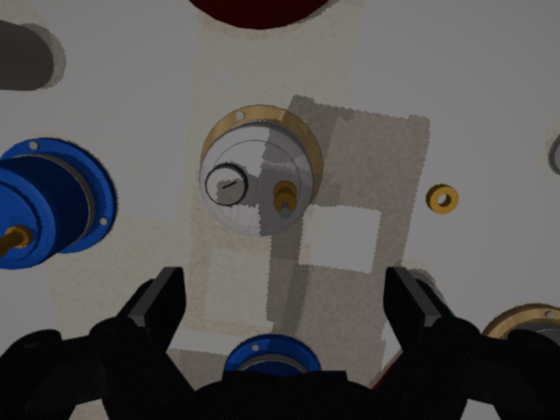

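The tank is in view with its gauge at (227,184), the nut near (285,187) and the pin button near (286,211). I'll enlarge this area.

Run:
```python
from h import *
p=cv2.imread('pics/w1.png')[150:240,230:330]
cv2.imwrite('pics/c2.png',cv2.resize(p,None,fx=6,fy=6,interpolation=cv2.INTER_CUBIC))
a=np.load('pics/w1.npz');print('C',-a['R'].T@a['t'])
for z,(u,v) in [(107,(227,184)),(127,(285,187)),(138,(286,211)),(150,(286,211))]: print(u,v,z,pt('w1',u,v,z))
for v in range(174,222,4): print(v,np.round(pt('w1',286,v)))
```

```text
C [645.40292317 217.62965413 362.554224  ]
227 184 107 [573.64602517 233.76580318 107.        ]
285 187 127 [594.18406219 193.94988704 127.        ]
286 211 138 [581.24898985 187.39249531 138.        ]
286 211 150 [584.67732527 189.00834515 150.        ]
174 [596. 194.  89.]
178 [593. 192.  88.]
182 [592. 192.  96.]
186 [589. 191.  98.]
190 [591. 192. 120.]
194 [589. 191. 126.]
198 [587. 190. 126.]
202 [585. 189. 131.]
206 [585. 189. 140.]
210 [585. 189. 149.]
214 [582. 188. 149.]
218 [560. 177.  83.]
```

View pics/c2.png

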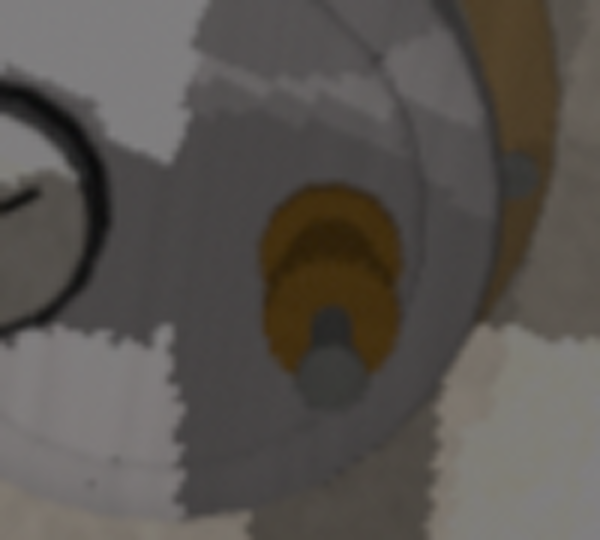

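The crop puts the nut's top centre at about (285.3,202.2) and the button's centre at about (285.2,212.8).

Run:
```python
from h import *
print('nut',pt('w1',285.3,202.2,127))
for z in(141,145,149):print(z,pt('w1',285.2,212.8,z))
print('gauge',pt('w1',226.5,184,107)); s=manip.state();print(s['eef_pos'])
Rt=np.array(s['tcp_rot']);print('d tool',Rt.T@(pt('w1',285.3,202.2,127)-np.array(s['eef_pos'])))
```

```text
nut [583.98301989 189.11888392 127.        ]
141 [580.6990711  187.76437518 141.        ]
145 [581.86725198 188.30357102 145.        ]
149 [583.03543286 188.84276686 149.        ]
gauge [573.48777533 234.11795671 107.        ]
[578.5454949  187.11029642 239.97234518]
d tool [112.96687923   0.39227919  -5.8891588 ]
```

Gauge to valve measures 46 mm against the nominal 47, so the point is good: valve axis at (583.5,189), button top near z = 149. I'll descend with the jaws open, then grip.

Emit:
{"name": "drive_tool", "arguments": {"targets": [[1,0,0.1,-5.4,0,0,0],[1,30,0.1,-5.4,0,0,0],[1,60,0.1,-5.4,0,0,0],[1,80,0.1,-5.4,0,0,0],[1,95,0.1,-5.4,0,0,0],[1,105,0.1,-5.4,0,0,0],[1,116,0.1,-5.4,0,0,0],[1,116,0.1,-5.4,0,0,0]], "grip_force": 30}}

```text
time: 2.95
eef_pos: [583.6, 189.3, 123.4]
tcp_rot: [[-0.001, 0.409, -0.912], [-0.0, -0.912, -0.409], [-1.0, -0.0, 0.001]]
ft_force: [0.4, 0.8, 0.2]
opening: 85.4
```

Emit:
{"name": "drive_tool", "arguments": {"targets": [[-0.4,0,0,0,0,0,0],[-0.4,0,0,0,0,0,0],[-0.4,0,0,0,0,0,0],[-0.4,0,0,0,0,0,0],[-0.4,0,0,0,0,0,0]]}}

```text
time: 3.45
eef_pos: [584.1, 189.7, 124.6]
tcp_rot: [[0.0, 0.409, -0.912], [0.0, -0.912, -0.409], [-1.0, 0.0, -0.0]]
ft_force: [0.4, -0.1, -0.0]
opening: 25.4
```

Run:
```python
from h import *
save('wrist','w2')
s=manip.state();print({k:np.round(s[k],3).tolist() for k in('eef_pos','ft_force','ft_torque','opening')})
```

```text
{'eef_pos': [584.074, 189.656, 124.514], 'ft_force': [0.08, 0.687, -0.572], 'ft_torque': [0.02, 0.004, 0.003], 'opening': 25.264}
```

View pics/w2.png

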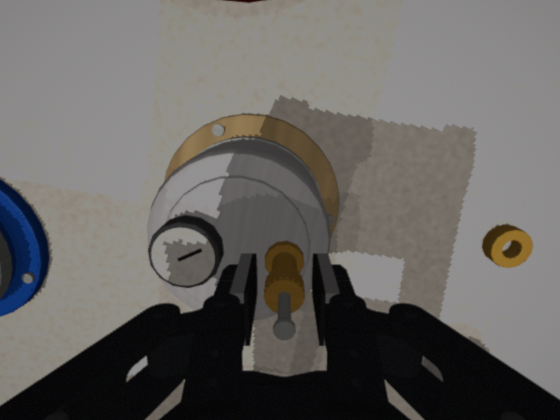

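The fingers straddle the nut (284,293) evenly, with the pads at about columns 250 and 320, and they clear the gauge. Closing now, then the first turn.

Emit:
{"name": "drive_tool", "arguments": {"targets": [[-1,0,0,0,0,0,0],[-1,0,0,0,0,0,0],[-1,0,0,0,0,0,0],[-1,0,0,0,0,0,0],[-1,0,0,0,0,0,0]], "grip_force": 40}}

```text
time: 4.0
eef_pos: [584.0, 189.7, 124.5]
tcp_rot: [[0.0, 0.409, -0.912], [0.0, -0.912, -0.409], [-1.0, -0.0, -0.0]]
ft_force: [-1.9, 0.7, 5.9]
opening: 14.3
```

Emit:
{"name": "drive_tool", "arguments": {"targets": [[-1,0,0,0,-6,0,0],[-1,0,0,0,-12,0,0],[-1,0,0,0,-18,0,0],[-1,0,0,0,-24,0,0],[-1,0,0,0,-30,0,0],[-1,0,0,0,-36,0,0],[-1,0,0,0,-42,0,0],[-1,0,0,0,-48,0,0]]}}

```text
time: 4.8
eef_pos: [583.8, 189.9, 124.5]
tcp_rot: [[-0.0, 0.953, -0.302], [0.0, -0.302, -0.953], [-1.0, -0.0, -0.0]]
ft_force: [-3.4, 3.1, 6.4]
opening: 14.1
```

Run:
```python
from h import *
s=manip.state();print({k:np.round(s[k],3).tolist() for k in('joint_positions','joint_efforts','eef_pos','ft_force','ft_torque','opening')})
```

```text
{'joint_positions': [15.177, 33.033, 102.612, 0.035, 44.365, 32.747], 'joint_efforts': [-2.887, -91.034, -33.148, -1.218, -0.949, 3.391], 'eef_pos': [583.757, 189.906, 124.467], 'ft_force': [-3.422, 3.126, 6.377], 'ft_torque': [0.558, 0.584, -0.055], 'opening': 14.095}
```

The vertical moment of 0.055 N m matches the nut's friction, so it's turning without slip. Continuing.

Emit:
{"name": "drive_tool", "arguments": {"targets": [[-1,0,0,0,-6,0,0],[-1,0,0,0,-12,0,0],[-1,0,0,0,-18,0,0],[-1,0,0,0,-24,0,0],[-1,0,0,0,-30,0,0],[-1,0,0,0,-36,0,0],[-1,0,0,0,-42,0,0],[-1,0,0,0,-48,0,0]]}}

```text
time: 5.6
eef_pos: [583.4, 189.9, 124.5]
tcp_rot: [[-0.001, 0.862, 0.506], [0.0, 0.506, -0.862], [-1.0, -0.001, -0.001]]
ft_force: [-5.7, 2.9, 7.7]
opening: 14.1
```

Emit:
{"name": "drive_tool", "arguments": {"targets": [[-1,0,0,0,-6,0,0],[-1,0,0,0,-12,0,0],[-1,0,0,0,-18,0,0],[-1,0,0,0,-24,0,0],[-1,0,0,0,-30,0,0],[-1,0,0,0,-36,0,0],[-1,0,0,0,-42,0,0],[-1,0,0,0,-48,0,0]]}}

```text
time: 6.4
eef_pos: [583.2, 189.6, 124.4]
tcp_rot: [[-0.001, 0.201, 0.98], [-0.0, 0.98, -0.201], [-1.0, -0.0, -0.001]]
ft_force: [-6.6, 0.0, 9.1]
opening: 14.2
```

Run:
```python
from h import *
s=manip.state();print({k:np.round(s[k],3).tolist() for k in('joint_positions','joint_efforts','eef_pos','ft_force','ft_torque','opening')})
```

```text
{'joint_positions': [15.172, 33.024, 102.64, 0.018, 44.41, -63.255], 'joint_efforts': [-1.772, -89.958, -34.647, -0.72, -2.117, 3.392], 'eef_pos': [583.232, 189.63, 124.423], 'ft_force': [-6.647, 0.031, 9.108], 'ft_torque': [0.124, 1.039, -0.029], 'opening': 14.219}
```

Emit:
{"name": "drive_tool", "arguments": {"targets": [[-1,0,0,0,-3,0,0],[-1,0,0,0,-6,0,0],[-1,0,0,0,-9,0,0],[-1,0,0,0,-12,0,0],[-1,0,0,0,-12,0,0]]}}

```text
time: 6.9
eef_pos: [583.2, 189.6, 124.4]
tcp_rot: [[-0.001, -0.005, 1.0], [-0.0, 1.0, 0.005], [-1.0, -0.0, -0.001]]
ft_force: [-7.2, 0.2, 9.7]
opening: 13.7
```

```bash
python3 -c "
from h import *
s=manip.state();print({k:np.round(s[k],3).tolist() for k in('joint_positions','ft_force','ft_torque','opening')})"
```

```text
{'joint_positions': [15.168, 33.022, 102.644, 0.014, 44.412, -75.126], 'ft_force': [-7.17, 0.21, 9.67], 'ft_torque': [0.062, 1.041, -0.013], 'opening': 13.726}
```

Emit:
{"name": "drive_tool", "arguments": {"targets": [[-1,0,0,0,-3,0,0],[-1,0,0,0,-6,0,0],[-1,0,0,0,-9,0,0],[-1,0,0,0,-12,0,0],[-1,0,0,0,-12,0,0]]}}

```text
time: 7.4
eef_pos: [583.2, 189.5, 124.4]
tcp_rot: [[-0.001, -0.213, 0.977], [-0.0, 0.977, 0.213], [-1.0, -0.0, -0.001]]
ft_force: [-6.7, 0.1, 9.3]
opening: 14.0
```

```bash
python3 -c "
from h import *
s=manip.state();print({k:np.round(s[k],3).tolist() for k in('joint_positions','ft_force','ft_torque','opening')})"
```

```text
{'joint_positions': [15.164, 33.022, 102.643, 0.005, 44.413, -87.127], 'ft_force': [-6.704, 0.13, 9.251], 'ft_torque': [0.01, 0.998, 0.012], 'opening': 14.021}
```

Emit:
{"name": "drive_tool", "arguments": {"targets": [[-1,0,0,0,-4,0,0],[-1,0,0,0,-8,0,0],[-1,0,0,0,-12,0,0],[-1,0,0,0,-16,0,0]]}}

```text
time: 7.8
eef_pos: [584.4, 190.0, 124.5]
tcp_rot: [[0.001, -0.474, 0.88], [0.001, 0.88, 0.474], [-1.0, 0.0, 0.001]]
ft_force: [-0.1, 3.5, 4.1]
opening: 13.9
```

```bash
python3 -c "
from h import *
s=manip.state();print({k:np.round(s[k],3).tolist() for k in('joint_positions','joint_efforts','ft_force','ft_torque','opening')})"
```

```text
{'joint_positions': [15.169, 33.04, 102.583, 0.028, 44.319, -103.163], 'joint_efforts': [-1.679, -92.141, -31.55, -1.175, 0.282, 1.869], 'ft_force': [-0.082, 3.516, 4.052], 'ft_torque': [0.526, 0.051, -0.476], 'opening': 13.937}
```

The moment jumped to 0.48 N m, so the nut is at its stop. I'll release, rise and shut above the pin.

Emit:
{"name": "drive_tool", "arguments": {"targets": [[0.3,0,0,0,0,0,0],[0.3,0,0,0,0,0,0],[0.3,0,0,0,0,0,0],[0.3,0,0,0,0,0,0],[0.3,-20,0,0,0,0,0],[0.3,-45,0,0,0,0,0],[0.3,-66,0,0,0,0,0],[0.3,-66,0,0,0,0,0]]}}

```text
time: 8.6
eef_pos: [585.4, 190.0, 193.1]
tcp_rot: [[0.004, -0.471, 0.882], [0.001, 0.882, 0.471], [-1.0, -0.001, 0.004]]
ft_force: [0.3, 0.1, 0.2]
opening: 55.5
```

Emit:
{"name": "drive_tool", "arguments": {"targets": [[-1,0,0,0,0,0,0],[-1,0,0,0,0,0,0],[-1,0,0,0,0,0,0],[-1,0,0,0,0,0,0],[-1,0,0,0,0,0,0],[-1,0,0,0,0,0,0],[-1,0,0,0,0,0,0],[-1,0,0,0,0,0,0]]}}

```text
time: 9.4
eef_pos: [584.0, 189.6, 190.3]
tcp_rot: [[0.0, -0.472, 0.882], [0.0, 0.882, 0.472], [-1.0, -0.0, 0.0]]
ft_force: [1.0, 0.5, -0.3]
opening: 0.0
```

Run:
```python
from h import *
save('wrist','w3')
for i in range(3):
  s=manip.state();print({k:np.round(s[k],3).tolist() for k in('eef_pos','ft_force','ft_torque','opening')}); manip.get_image('side')
```

```text
{'eef_pos': [583.986, 189.606, 190.306], 'ft_force': [0.346, -1.308, 0.41], 'ft_torque': [-0.008, 0.027, -0.024], 'opening': 0.089}
{'eef_pos': [584.006, 189.608, 190.322], 'ft_force': [0.88, 0.744, -0.532], 'ft_torque': [0.008, -0.018, 0.006], 'opening': -0.007}
{'eef_pos': [584.004, 189.631, 190.329], 'ft_force': [-0.035, 0.193, -0.195], 'ft_torque': [-0.016, 0.019, 0.041], 'opening': 0.242}
```

View pics/w3.png

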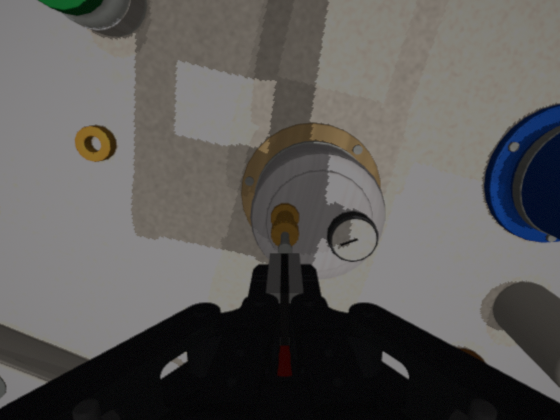

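The shut fingertips (285,258) are lined up with the nut and pin at column 285. I'll go down to just above the possible pin top, then feel in small steps.

Emit:
{"name": "drive_tool", "arguments": {"targets": [[-1,8,0,0,0,0,0],[-1,14,0,0,0,0,0],[-1,18,0,0,0,0,0],[-1,19,0,0,0,0,0],[-1,19,0,0,0,0,0],[-1,19,0,0,0,0,0]]}}

```text
time: 10.2
eef_pos: [584.1, 189.6, 171.4]
tcp_rot: [[0.0, -0.472, 0.882], [0.0, 0.882, 0.472], [-1.0, -0.0, 0.0]]
ft_force: [-0.6, 0.4, 0.3]
opening: 0.2
```

Emit:
{"name": "drive_tool", "arguments": {"targets": [[-1,0.5,0,0,0,0,0],[-1,1,0,0,0,0,0],[-1,1,0,0,0,0,0]]}}

```text
time: 10.5
eef_pos: [584.0, 189.6, 170.3]
tcp_rot: [[0.0, -0.472, 0.882], [0.0, 0.882, 0.472], [-1.0, -0.0, 0.0]]
ft_force: [-1.0, 0.0, -0.3]
opening: 0.1
```

Emit:
{"name": "drive_tool", "arguments": {"targets": [[-1,0.5,0,0,0,0,0],[-1,1,0,0,0,0,0],[-1,1,0,0,0,0,0]]}}

```text
time: 10.8
eef_pos: [584.0, 189.6, 169.2]
tcp_rot: [[-0.0, -0.472, 0.882], [0.0, 0.882, 0.472], [-1.0, 0.0, -0.0]]
ft_force: [0.3, 0.6, -0.5]
opening: 0.1
```

Emit:
{"name": "drive_tool", "arguments": {"targets": [[-1,0.5,0,0,0,0,0],[-1,1,0,0,0,0,0],[-1,1,0,0,0,0,0]]}}

```text
time: 11.1
eef_pos: [583.9, 189.6, 168.2]
tcp_rot: [[-0.0, -0.472, 0.882], [-0.0, 0.882, 0.472], [-1.0, 0.0, -0.0]]
ft_force: [-0.2, 0.5, -0.0]
opening: -0.1
```

Emit:
{"name": "drive_tool", "arguments": {"targets": [[-1,0.5,0,0,0,0,0],[-1,1,0,0,0,0,0],[-1,1,0,0,0,0,0]]}}

```text
time: 11.4
eef_pos: [584.0, 189.6, 167.4]
tcp_rot: [[0.0, -0.472, 0.882], [0.0, 0.882, 0.472], [-1.0, -0.0, 0.0]]
ft_force: [-1.0, 0.3, 3.6]
opening: 0.0
```

Emit:
{"name": "drive_tool", "arguments": {"targets": [[-1,0.5,0,0,0,0,0],[-1,1,0,0,0,0,0],[-1,1,0,0,0,0,0]]}}

```text
time: 11.7
eef_pos: [584.1, 189.6, 166.4]
tcp_rot: [[0.0, -0.472, 0.882], [0.0, 0.882, 0.472], [-1.0, -0.0, 0.0]]
ft_force: [-0.1, -1.1, 4.3]
opening: -0.3
```

Contact came at TCP z ≈ 167.8, and the forces follow the 3 N + 1 N/mm spring. I'll press 2 mm deeper and average the force.

Emit:
{"name": "drive_tool", "arguments": {"targets": [[-1,0.5,0,0,0,0,0],[-1,1,0,0,0,0,0],[-1,1.5,0,0,0,0,0],[-1,2,0,0,0,0,0],[-1,2,0,0,0,0,0]]}}

```text
time: 12.2
eef_pos: [584.1, 189.6, 164.4]
tcp_rot: [[0.0, -0.472, 0.882], [0.0, 0.882, 0.472], [-1.0, -0.0, 0.0]]
ft_force: [-0.3, -0.1, 6.1]
opening: 0.2
```

Run:
```python
from h import *
F=[];Z=[]
for i in range(8):
  s=manip.state();F.append(s['ft_force'][2]);Z.append(s['eef_pos'][2]);manip.get_image('side')
print(np.round(F,2),np.mean(F),np.mean(Z))
```

```text
[6.1  6.   5.98 5.78 5.92 5.55 6.51 5.47] 5.912879524057219 164.402647208048
```

The mean of 5.9 N means about 2.9 mm in. Another 0.9 mm gives about 3.8 mm, short of the 4.5 mm dead stop.

Emit:
{"name": "drive_tool", "arguments": {"targets": [[-1,0.3,0,0,0,0,0],[-1,0.6,0,0,0,0,0],[-1,0.9,0,0,0,0,0],[-1,0.9,0,0,0,0,0],[-1,0.9,0,0,0,0,0],[-1,0.9,0,0,0,0,0],[-1,0.9,0,0,0,0,0],[-1,0.9,0,0,0,0,0]]}}

```text
time: 13.4
eef_pos: [584.1, 189.6, 163.6]
tcp_rot: [[0.0, -0.472, 0.882], [0.0, 0.882, 0.472], [-1.0, -0.0, 0.0]]
ft_force: [-1.6, -0.6, 7.1]
opening: -0.2
```

Run:
```python
from h import *
F=[];Z=[]
for i in range(20):
  s=manip.state();F.append(s['ft_force'][2]);Z.append(s['eef_pos'][2]);manip.get_image('side')
print(np.mean(F),np.max(F),np.mean(Z),s['time'])
```

```text
6.743823207911416 8.246633451097393 163.57088389692922 14.35
```

The mean of 6.7 N means about 3.7 mm in, held for about 1.5 s. Now releasing straight up.

Emit:
{"name": "drive_tool", "arguments": {"targets": [[-1,0,0,0,0,0,0],[-1,0,0,0,0,0,0],[-1,-2,0,0,0,0,0],[-1,-5,0,0,0,0,0],[-1,-15,0,0,0,0,0],[-1,-40,0,0,0,0,0],[-1,-75,0,0,0,0,0],[-1,-75,0,0,0,0,0]]}}

```text
time: 15.2
eef_pos: [586.0, 190.2, 243.1]
tcp_rot: [[0.006, -0.472, 0.882], [0.002, 0.882, 0.472], [-1.0, -0.001, 0.006]]
ft_force: [0.3, 0.3, 0.5]
opening: 0.0
```

Emit:
{"name": "drive_tool", "arguments": {"targets": [[-1,0,0,0,0,0,0],[-1,0,0,0,0,0,0],[-1,0,0,0,0,0,0],[-1,0,0,0,0,0,0]]}}

```text
time: 15.6
eef_pos: [583.6, 189.5, 237.6]
tcp_rot: [[-0.001, -0.472, 0.882], [-0.0, 0.882, 0.472], [-1.0, 0.0, -0.001]]
ft_force: [-1.0, -0.2, -0.1]
opening: -0.2
```

Run:
```python
from h import *
save('wrist','w4'); save('side','s4')
s=manip.state();print(s['eef_pos'],s['ft_force'],s['time'])
p=cv2.imread('pics/w4.png');q=cv2.imread('pics/s4.png')
cv2.imwrite('pics/end.png',cv2.resize(np.hstack([p,q]),None,fx=.7,fy=.7))
```

```text
[583.76976353 189.5703351  237.85101713] [ 0.19159268 -0.05327204 -0.00176995] 15.7
```

View pics/end.png

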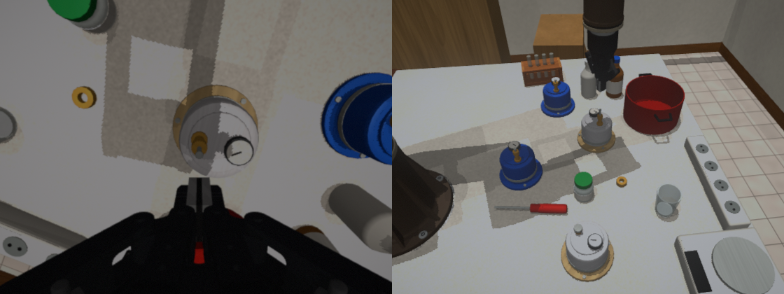

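The arm is clear above the tank. The pin stands out again above the nut, and the jar, ring and beaker look to be where they were. Handing in.

```bash
python3 -c "
from bench import manip
print(manip.job_done())"
```

```text
the job is handed in; nothing more can be done
None
```

I vented the vessel and handed the job in at about 16 s of the 61 s allowed. The hand-in gives no verdict, so the results below are my own readings.

- **Nut:** I turned it anticlockwise in one grip, commanding 184° in all. The moment held near 0.055 N m while I read it turning. It then jumped to 0.48 N m, which I took as the stop. I never measured the nut angle itself.
- **Pin:** Contact came at about 149 mm above the bench. I pressed to a mean of 6.7 N, about 3.7 mm in by the spring figures, and held it there for over 1.5 s. The highest noisy reading while holding was 8.2 N, against the 13 N limit.
- **After release:** The force was back to about zero with the gripper clear above the tank. The last picture shows the pin standing out again. The jar, ring and beaker look unmoved, judged by eye only.

No check failed or disagreed, but two were loose. The forces while turning included a side force of up to 7 N from a small centring offset, and the last few moment readings before the stop, taken standing still, were inconclusive.

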